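Latch the loaded cassette slide under its reading bridge

TASK

Two sprung reading slides stand on the worktop and a white test cassette lies in one of them. With your fingertips gently push the blue pad of the slide that carries the cassette straight in until it is well past its stop pin, without ramming it against its far end, then let go, so that it springs back onto the stop pin and stays latched half-way in with the cassette still lying in its pocket. Lift nothing, do not touch the cassette, leave the empty slide out, and do not disturb the dropper bottle, the cup or the timer.

Things in the scene. Friction and masses are not known exactly. Their poses are not given: they have to be found in the camera images.
- jig_a: Base of the reading slide that CARRIES THE CASSETTE: fixed aluminium plate, x -75..+90, y -34..+62 mm, top 10 mm above the worktop. Origin on the worktop on the slide's centre line; x axis = direction in which the slide is pushed in (roughly away from the robot), y left, z up. A white bridge over the slide (x 22..52, y -34..+39 mm) is 45 mm high, underside 36 mm.
- slide_a (a joint): Travel of the loaded slide in m: 0 = out, where a spring keeps it; 0.060 = far end (rigid). Spring 3 N at 0, 8 N at the end, damping 50 N per m/s. Its tooth swings the pawl aside from about 0.015 and is past it at about 0.044; let go after that, it springs back and rests on the pin at 0.030 (latched, half-way). Let go earlier, it goes back to 0.
- push_a (a point): Middle of the rear face (towards the robot) of the blue upright push pad of the loaded slide, 42 mm above the worktop; moves with the slide. The pad is 34 mm wide, 10 mm thick, from 14 to 60 mm above the worktop; behind it (-x) is free space down to the worktop. Axes as jig_a.
- pocket_a (a point): Centre of the floor of the loaded slide's pocket (73 x 23 mm, 4.5 mm deep), 17 mm above the worktop, 66 mm ahead of push_a; moves with the slide. Axes as jig_a.
- pawl_a (a joint): Angle (rad) of the loaded slide's orange pawl with brass stop pin, 25 mm high, pivoted left of the slide at x -33, y +46 mm of jig_a: 0 = across the tooth's path (its stop), grows as the tooth swings it aside inwards, about 0.8 when the tooth passes; a light spring returns it to 0.
- cassette_mid (a point): Centre of the white test cassette, 70 x 20 x 5 mm, lying loose in the pocket of the loaded slide; long axis x.
- jig_b: Base of the EMPTY reading slide, same as jig_a in every way; fixed.
- slide_b (a joint): Travel of the empty slide in m, as slide_a; 0 = out; to be left out.
- push_b (a point): Middle of the rear face of the empty slide's blue push pad, as push_a.
- dropper_mid (a point): Centre of a loose white dropper bottle with a teal cap, 30 mm across, 80 mm high, upright between the two slides; leave it.
- cup_mid (a point): Centre of a loose specimen cup with a white lid, 61 mm across, 68 mm high, at the robot's left; leave it.
- timer_mid (a point): Centre of a loose bench timer, 64 x 64 x 19 mm, at the robot's right; leave it.
There are look-alikes about, which are no part of the job. What is shaped like the jig_a but brown is not meant. Leave any pink look-alike of the jig_b alone.

How it is judged (in metres and radians):
On the way:
1. the loaded slide is pushed in past its stop pin (value of joint slide_a above 0.043 m), for 0.02 s.
At the end, for the whole second after the job is handed in: The loaded slide rests latched on its stop pin (travel 0.030 m, 4 mm either way, at rest, pawl back within 0.15 rad of its stop), the cassette lies flat in its pocket (centre within 5 mm of the pocket's), the empty slide is out (travel under 4 mm) (value of joint slide_a between 0.026 and 0.034 m and value of joint pawl_a below 0.15 rad and velocity of joint slide_a between -0.005 and 0.005 m/s and z of cassette_mid in the frame of pocket_a below 0.006 m and horizontal distance between cassette_mid and pocket_a below 0.005 m and value of joint slide_b below 0.004 m); the robot touches nothing.
It fails at once if the cassette is touched (contact force between any of the fingers, the arm and cassette above 0.5 N).
It fails at once if the cassette is lifted out of its pocket (z of cassette_mid in the frame of pocket_a above 0.012 m).
It fails at once if the empty slide is pushed in (value of joint slide_b above 0.008 m).
It fails at once if the dropper bottle, cup or timer is moved (distance of any of dropper_mid, cup_mid, timer_mid from where it was at the start of the episode above 0.015 m).
It fails at once if the loaded slide or its base is rammed (pressed with over 40 N) (contact force between any of the fingers, the arm and jig_a above 40 N).
It also fails if it takes over 32 s, if anything falls off the work surface, if the arm or the gripper's body presses on something with over 40 N, if the wrist force passes 120 N, or if a joint passes its speed limit or range.

ROBOT

A 6-joint arm with a two-finger parallel gripper is mounted at the origin on a cart in front of the work surface, level with it; the furniture and walls round the work are solid. World frame = base frame: x ahead of the robot, y to its left, z up, the work surface at z = 0. Lengths are in m, angles in degrees, forces in N, time in s.
With the tool pointing down it reaches from about 0.375 to 0.75 m from the base axis. Payload 9 kg.
Tool frame: the origin (TCP) lies where the fingers leave the gripper's body, on its centre line; the fingertips stand 73 mm ahead of it and the grasp point (between the pads) lies 54 mm ahead of it (robot.tip_reach is the distance from the TCP to the fingertips, in m); z points along the fingers, y is the line along which they close (so a half turn about z gives the same grasp; the last joint's range is limited). The gripper opens to 85 mm and grips with 20 to 120 N. Pads are 22 mm wide; open, the fingers measure 114 mm over their backs; the gripper's body (76 mm by 85 mm) begins 54 mm behind the grasp point. The pads swing forward as they close: fully open they stand 13 mm farther back than shut.
Start: joints at [-77.275, 5.964, 5.575, 89.605, 0, 77.527], TCP at [0.255, -0.543, 0.304] pointing down, gripper open.
Joint ranges: [-171.21, 171.21], [-48.23, 106.86], [-62.78, 66.21], [-105.2, 120.99], [-86.42, 89.51], [-180, 180]. Speed limits (degrees/s): [127.2, 127.2, 147.25, 180, 180, 180].

INTERFACE

Orientations are given as [roll, pitch, yaw] about the fixed x, y, z axes, in that order (R = Rz(yaw) Ry(pitch) Rx(roll)).
In Python, from plant import robot gives the robot as it stands. Calls block until the motion is done:
- robot.move_pose(position, orientation): joint-space move of the TCP to a pose.
- robot.line_to(position, vel=0.15, rotation=None, guard=None): straight line of the TCP; rotation=None keeps the orientation; vel is the mean speed in m/s. With guard (N) it stops when the force on the tool has changed by that much, and returns True; else False.
- robot.goto_joints(angles): joint-space move.
- robot.set_gripper(opening): finger opening in m; the grip force is fixed at half the most; returns when the fingers have stopped.
- robot.pause(seconds).
- robot.ik(position, orientation): joint angles nearest the present ones, or None.
- robot.observe(): the state.
- robot.grab_frame(name): name is "side" or "top" or "wrist"; returns the picture (420x560x3 uint8, blue, green, red); there is no depth.
- robot.get_calibration(name): a dict with "vertical_fov" (degrees; the focal length in pixels is half the picture's height over the tangent of half this angle, whatever the lens; pixels are square), "cx", "cy" (the principal point, pixels), "rvec" (rotation vector, rad) and "tvec" (3), from world to camera coordinates, as OpenCV has them. Camera axes: x right, y down, z forward; pixel columns grow to the right and rows downward; lengths in m; the calibration is good to about 2 mm. A picture is of the moment at which its call begins: read the wrist's pose just before it. get_calibration takes no time and is no camera call; for the wrist camera it gives the pose at the moment of the call.
A pose or a line that the arm cannot do raises robot.IKError and nothing moves.
- robot.job_done(): hands the job in; it is judged then, once.
The state is a dict: "time": time; "q": joint angles; "qvel": joint speeds; "joint_torque": joint torques, N m; "tool_pos": TCP position; "tcp_rot": TCP orientation; "ft_force": force on the tool from outside, world axes, zero at the start; "torque": the same for the moment, N m; "gripper_width": finger opening in m; "gripper_force": force on a finger pad.
Only numpy, scipy, OpenCV 4.12 (cv2) and the standard library are available. Lean on these libraries where they do the work, as an engineer would, in place of code of your own. Each camera call takes 0.05 s, during which the arm holds its last target. There are 200 camera calls.

## Working session

There is one attempt and no reset: what is moved stays moved. The work goes in short steps, each a Python script; the robot and the scene stay as the last script left them, time stands still between calls to the robot, and variables do not carry over. Pictures are saved under pics/ and viewed, at most 10 in all, crops included, and the job is handed in when it is done.

```bash
mkdir -p pics; ls; python3 - <<'E'
from plant import robot
import cv2
for n in ("top","side"):
    cv2.imwrite(f"pics/{n}0.png",robot.grab_frame(n)); print(n,robot.get_calibration(n))
print(robot.observe()["time"])
E
```

```text
pics
top {'vertical_fov': 51.436350072098975, 'cx': 281.8098346157446, 'cy': 205.5219120839939, 'rvec': array([ 2.14707563, -2.10778242,  0.19956819]), 'tvec': array([0.03715822, 0.56868854, 1.56547679])}
side {'vertical_fov': 43.03168862176998, 'cx': 283.9311997381768, 'cy': 204.21596539769925, 'rvec': array([ 0.69518549, -2.28848305,  1.48274148]), 'tvec': array([0.49544279, 0.13434092, 1.46278038])}
0.1
```

View pics/top0.png

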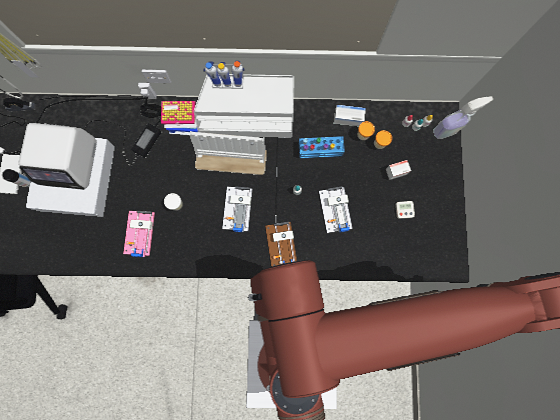

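View pics/side0.png

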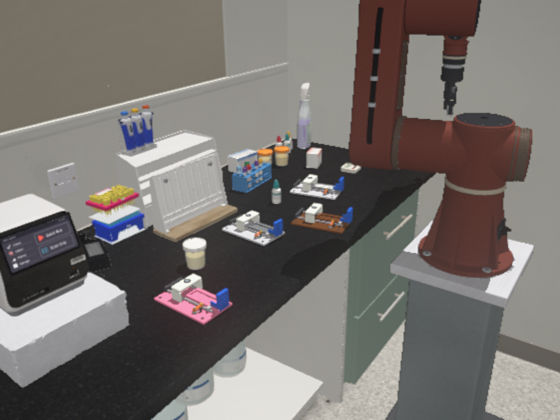

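The top view shows two white jigs at about (237,209) and (336,210), plus brown and pink decoys. I'll zoom in on the white ones to find the cassette.

```bash
python3 - <<'E'
import cv2,numpy as np
a=cv2.imread("pics/top0.png"); s=cv2.imread("pics/side0.png")
f=lambda im,x,y,w,h,k:cv2.resize(im[y:y+h,x:x+w],None,fx=k,fy=k,interpolation=cv2.INTER_CUBIC)
t=np.hstack([f(a,215,180,50,60,8),f(a,312,180,50,60,8)][:2])[:, :800]
cv2.imwrite("pics/c1.png",t)
cv2.imwrite("pics/c2.png",np.hstack([f(s,215,200,75,50,5.3),f(s,285,165,75,50,5.3)]))
E
```

```text
(no output)
```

View pics/c1.png

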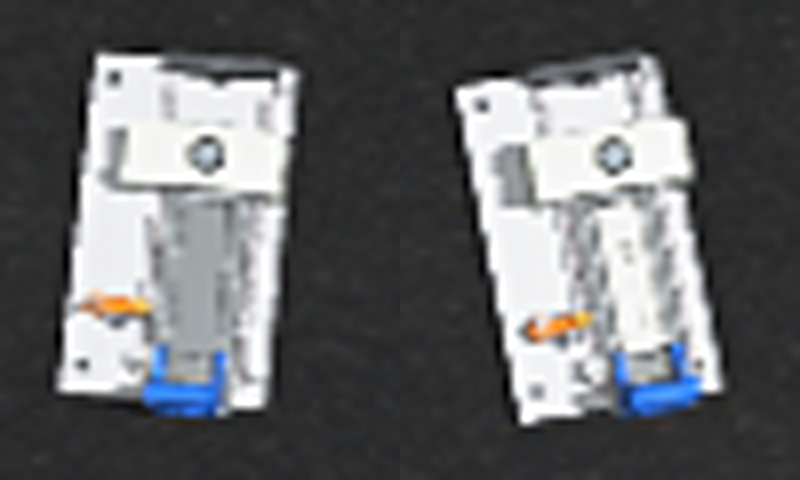

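View pics/c2.png

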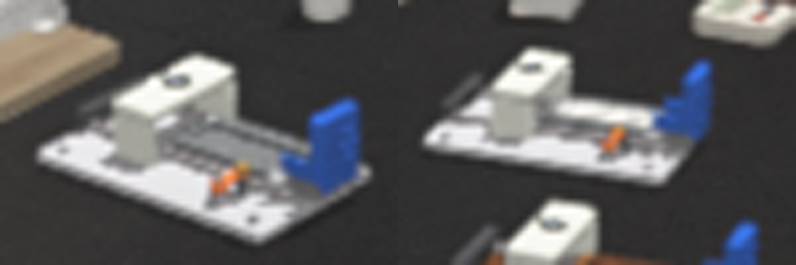

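The right-hand jig at (336,210) carries the white cassette, while the left slide's pocket is grey and empty. I'll fit the jig's pose from the plate corners in the top crop.

```bash
cat > h.py <<'E'
import numpy as np, cv2
from scipy.optimize import least_squares
H=420
def proj(c,P):
    f=H/2/np.tan(np.radians(c["vertical_fov"]/2)); K=np.array([[f,0,c["cx"]],[0,f,c["cy"]],[0,0,1.]])
    return cv2.projectPoints(np.array(P,float).reshape(-1,1,3),c["rvec"],c["tvec"],K,None)[0][:,0]
def place(p,P):
    P=np.array(P,float); c,s=np.cos(p[2]),np.sin(p[2])
    return np.c_[p[0]+c*P[:,0]-s*P[:,1],p[1]+s*P[:,0]+c*P[:,1],P[:,2]]
def fit(obs,p0): # obs: list of (cal, jig pts, pixels)
    r=lambda p:np.concatenate([(proj(c,place(p,P))-np.array(U)).ravel() for c,P,U in obs])
    s=least_squares(r,p0); return s.x,s.fun
E
python3 - <<'E'
from h import *
from plant import robot
c=robot.get_calibration("top")
print("cam",-cv2.Rodrigues(c["rvec"])[0].T@c["tvec"])
P=[(.09,.062,.01),(-.075,.062,.01),(-.075,-.034,.01),(.09,-.034,.01)]
B=[(.022,-.034,.045),(.022,.039,.045),(.052,.039,.045),(.052,-.034,.045)]
g=lambda U,x0:(np.array(U,float)+.5)/8-.5+[x0,180]
UR=g([(58,88),(122,424),(322,388),(255,55)],312); BR=g([(290,180),(136,206),(128,142),(283,118)],312)
UL=g([(97,52),(58,390),(265,413),(298,68)],215)
for n,o in (("A",[(c,P,UR)]),("A+bridge",[(c,P+B,np.r_[UR,BR])]),("B",[(c,P,UL)])):
    p,r=fit(o,[.6,0,0]); print(n,p[:2].round(4),np.degrees(p[2]).round(2),r.round(1))
    x=place(p,[(-.085,0,.06),(-.085,.017,.06),(-.085,-.017,.06)]); print(x.round(3).tolist(),proj(c,x).round(1).tolist())
o=robot.observe();print(o["tcp_rot"],o["gripper_width"],robot.tip_reach)
E
```

```text
cam [0.27373705 0.05174136 1.64252727]
A [ 0.5605 -0.1709] 10.79 [-0.  -0.2  0.1  0.   0.   0.3 -0.1 -0.1]
[[0.477, -0.187, 0.06], [0.474, -0.17, 0.06], [0.48, -0.204, 0.06]] [[345.5, 230.8], [341.0, 231.6], [350.1, 230.0]]
A+bridge [ 0.5599 -0.1706] 10.68 [-0.1 -0.  -0.1  0.2 -0.1  0.4 -0.1  0.   0.4 -0.2  0.4 -0.2 -0.1 -0.
 -0.3 -0.2]
[[0.476, -0.186, 0.06], [0.473, -0.17, 0.06], [0.479, -0.203, 0.06]] [[345.4, 231.0], [340.8, 231.7], [349.9, 230.2]]
B [0.5536 0.2042] -3.99 [ 0.2 -0.   0.2  0.3 -0.3 -0.4 -0.1  0.1]
[[0.469, 0.21, 0.06], [0.47, 0.227, 0.06], [0.468, 0.193, 0.06]] [[236.8, 231.0], [232.2, 230.6], [241.5, 231.4]]
[-1.79928024e+02 -1.66366054e-02  2.51995129e+01] 0.08530174760425055 0.0726
```

The fit residuals are at most 0.4 px, and the pad rear is predicted at x ≈ -0.085 m in the jig frame, which agrees with the blue pixels. Next I'll close the gripper, go behind the pad, and feel for contact with a guard.

```bash
python3 - <<'E'
from h import *
from plant import robot
p=[.5600,-.1707,np.radians(10.73)]; R=[180,0,10.73]; tr=robot.tip_reach
W=lambda x,z:place(p,[(x,0,z+tr)])[0]
robot.set_gripper(0.0)
robot.move_pose(W(-.145,.13),R)
cv2.imwrite("pics/w1.png",robot.grab_frame("wrist"))
robot.line_to(W(-.145,.03),vel=.12)
robot.pause(.2); print(robot.observe()["time"],robot.observe()["ft_force"])
hit=robot.line_to(W(-.075,.03),vel=.025,guard=1.5)
o=robot.observe(); t=np.array(o["tool_pos"]); c,s=np.cos(p[2]),np.sin(p[2])
d=t[:2]-p[:2]; print(hit,"jig x",d@[c,s],"y",d@[-s,c],t[2]-tr,o["ft_force"],o["time"],o["gripper_width"])
cv2.imwrite("pics/s1.png",robot.grab_frame("side")[130:270,230:440])
a=cv2.imread("pics/s1.png"); b=cv2.imread("pics/w1.png")
cv2.imwrite("pics/m1.png",np.vstack([cv2.resize(a,None,fx=2,fy=2,interpolation=2),cv2.resize(b,(420,315))]))
E
```

```text
3.5667 [ 0.3070527  -0.39139009  0.12756539]
True jig x -0.09185028977497345 y 0.0001770751841825534 0.029634718495954712 [-2.24052639 -1.80245981 -0.07994123] 5.475 0.0001264221559175909
```

View pics/m1.png

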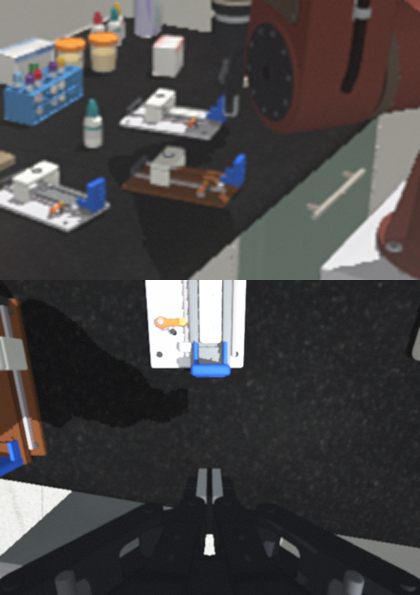

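The fingers are centred behind the blue pad (both near column 210 in the wrist view). Contact at jig x = -0.092 fits a pad face at about -0.081 given the 11 mm finger half-width. Next is the slow push, the release and a check.

```bash
python3 - <<'E'
from h import *
from plant import robot
p=[.5600,-.1707,np.radians(10.73)]; tr=robot.tip_reach
W=lambda x,z:place(p,[(x,0,z+tr)])[0]
c,s=np.cos(p[2]),np.sin(p[2])
def rep(n):
    o=robot.observe(); d=np.array(o["tool_pos"])[:2]-p[:2]; print(n,"x",round(d@[c,s],4),"F",np.round(o["ft_force"],1),o["time"])
print(robot.line_to(W(-.0918+.040,.03),vel=.03,guard=20)); rep("40")
print(robot.line_to(W(-.0918+.0515,.03),vel=.02,guard=20)); rep("51.5")
robot.pause(.3); rep("hold")
cv2.imwrite("pics/s2.png",robot.grab_frame("side"))
robot.line_to(W(-.0918+.025,.03),vel=.03); rep("back25")
robot.line_to(W(-.15,.03),vel=.08); rep("off")
robot.line_to(W(-.15,.13),vel=.15)
cv2.imwrite("pics/w2.png",robot.grab_frame("wrist")); cv2.imwrite("pics/s3.png",robot.grab_frame("side"))
a=[cv2.resize(cv2.imread(f"pics/s{i}.png")[165:215,280:360],None,fx=5,fy=5,interpolation=2) for i in (2,3)]
cv2.imwrite("pics/m2.png",np.vstack([np.hstack(a),cv2.resize(cv2.imread("pics/w2.png")[:210,130:410],(467,350)).__class__ and cv2.copyMakeBorder(cv2.resize(cv2.imread("pics/w2.png")[:210,130:410],(467,350)),0,0,0,333,cv2.BORDER_CONSTANT)]))
E
```

```text
False
40 x -0.0526 F [-6.2 -0.   0.2] 7.0167
False
51.5 x -0.0411 F [-7.9 -0.1  1.5] 7.7417
hold x -0.0412 F [-7.1 -0.1  0.5] 8.0417
back25 x -0.0665 F [-0.3  0.2 -0.2] 9.125
off x -0.1497 F [ 0.  -0.5 -0.3] 10.3167
```

View pics/m2.png

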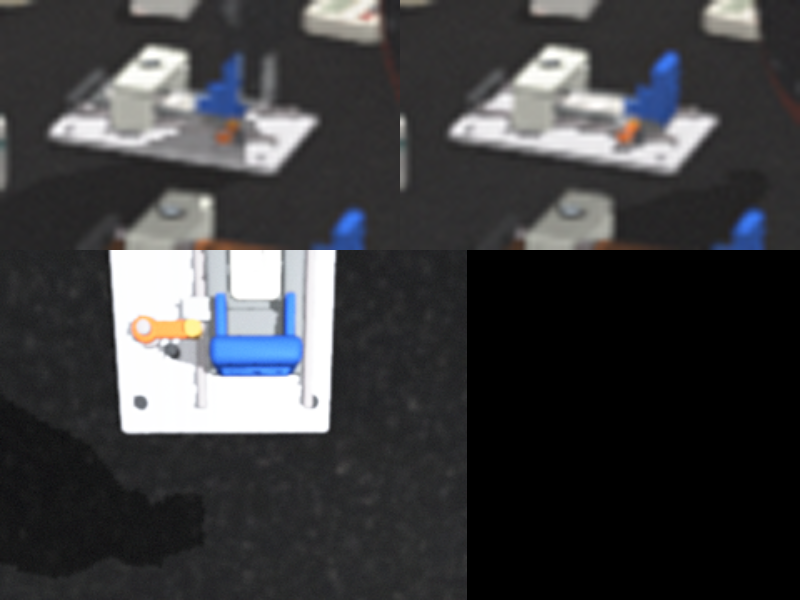

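The pad has stopped half-way in, with the tooth resting on the stop pin at crop (193,315). The pawl is back across the path and the cassette is in its pocket. The contact force vanished on the way back, so the slide is latched and the arm is clear.

```bash
python3 -c "
from plant import robot
print(robot.job_done())"
```

```text
the job is handed in; nothing more can be done
None
```

The slide carrying the cassette was pushed about 51 mm in, released, and by the last pictures rests latched on its stop pin with the cassette still in its pocket; the job is handed in, and no verdict came back.

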